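# Tighten the pillar nut between the gussets with a ring spanner

### The arm

A 7-joint arm with a two-finger parallel gripper is mounted at the origin on a cart in front of the work surface, level with it; the furniture and walls round the work are solid. World frame = base frame: x ahead of the robot, y to its left, z up, the work surface at z = 0. Lengths are in m, angles in degrees, forces in N, time in s.
With the tool pointing down it reaches from about 0.425 to 0.925 m from the base axis. Payload 6.8 kg.
Tool frame: the origin (TCP) lies at the very end of the fingers, on their centre line; the grasp point (between the pads) lies 19 mm behind it; z points along the fingers, y is the line along which they close (so a half turn about z gives the same grasp; the last joint's range is limited). The gripper opens to 85 mm and grips with 20 to 120 N. Pads are 22 mm wide; open, the fingers measure 114 mm over their backs; the gripper's body (76 mm by 85 mm) begins 54 mm behind the grasp point. The pads swing forward as they close: fully open they stand 13 mm farther back than shut.
Start: joints at [-81.71, 27.33, 1.283, 89.118, -0.659, 63.558, -4.761], TCP at [0.169, 0.654, 0.231] pointing down, gripper open.
Joint ranges: [-169.35, 169.35], [-19.33, 120.38], [-80.79, 83.38], [13.8, 139.57], [-78.32, 258.32], [9.67, 109.79], [-169.56, 169.56]. Speed limits (degrees/s): [136.94, 136.94, 180, 180, 180, 180, 180].

### API

Orientations are given as a 3x3 rotation matrix whose columns are the frame's x, y, z axes.
In Python, from rig import bot gives the robot as it stands. The module is installed in compiled form; this text tells all that it offers.
- The arm moves only by the tool move_arm, never from a script. Its argument "rows" is a list that holds one entry, the list of rows, each a list of 6 numbers: the shift along the tool's x, y, z in m, then the turn, a rotation vector about the tool's x, y, z in rad. A call has 1 to 12 rows; each row is the pose to reach, as a shift and turn from the pose commanded when the call began, along the tool's axes at that moment; what a row does not reach only later rows make up. A row lasts 1/12 s, in which the tool goes at most 41.7 mm and 7.16 degrees, less where a joint would pass 70% of its speed; a pose out of reach is approached as far as the arm can. A call with a gripper value outside its range is refused whole. "jaw" is the finger opening in m, from 0 to 0.0854, set as the call begins (left out, the last holds). The fingers move at their own pace and stop on an object; "squeeze" is the grip in N (left out, the last holds). Time passes only in rows, so rows that repeat a pose let the fingers close. It gives the time, the measured TCP pose, the force, the opening and the grip force at its end, in the units of the state.
- bot.get_state(): the state, without advancing time (a new reading comes with each control period).
- bot.grab_frame(name): name is "scene" or "top"; returns the picture (400x640x3 uint8, red, green, blue); there is no depth.
- bot.calibration(name): a dict with "fov_y" (degrees; the focal length in pixels is half the picture's height over the tangent of half this angle, whatever the lens; pixels are square), "cx", "cy" (the principal point, pixels), "world_from_camera" (4x4, takes a point from camera to world coordinates). Camera axes: x right, y down, z forward; pixel columns grow to the right and rows downward; lengths in m; the calibration is good to about 2 mm. A picture is of the moment at which its call begins. calibration takes no time and is no camera call.
- bot.sign_off(): hands the job in; it is judged then, once.
Trained networks look in the newest picture that a camera, given by its name, has taken for a name from the list of things; names that differ only in an ending like _2 or _b are one class to them, and where a whole thing is asked for, a point or a joint stands for the part that bears it (a point fixed in the world has none). Each returns a list of dicts, best first, with "p" (0 to 1); they miss things now and then, are a little off and sometimes report something else, mostly with a low value. They report only what shows in the picture. A call takes as long as a camera call.
- bot.recognise(camera, query): "box" ([left, top, right, bottom] in pixels, round what is visible of it).
- bot.spot_point(camera, query): "xy" ([column, row] in pixels: a listed point, or the origin of a listed thing).
The state is a dict: "t": time; "qpos": joint angles; "joint_vel": joint speeds; "joint_efforts": joint torques, N m; "tool_pos": TCP position; "ee_rot": TCP orientation; "contact_force": force on the tool from outside, world axes, zero at the start; "moment": the same for the moment, N m; "opening": opening from 0.0 (shut) to 1.0 (fully open); "gripper_force": force on a finger pad.
Only numpy, scipy, OpenCV 4.12 (cv2) and the standard library are available. Lean on these libraries where they do the work, as an engineer would, in place of code of your own. Each camera call takes 0.05 s, during which the arm holds its last target. There are 200 camera calls.

### The job

One hold-down nut of the measuring stand's pillar, the one on the robot's side, has worked loose: tighten it with the larger end of the ring spanner, clockwise, lifting the ring off and reseating it for each short swing that the gussets allow. Stop when the nut has come up hard and is drawn up firm (about 1.5 N m, a pull of 8 to 12 N at the middle of the handle), and do not strain it. Then take the spanner off and lay it flat on the bench; do not knock the stand, touch the nut with the fingers or move the other things.

Things in the scene. Friction and masses are not known exactly. Their poses are not given: they have to be found in the camera images.
- spanner: plain steel double-ended offset ring spanner, 283 mm long. Origin: middle of its length, at the level of the rings' undersides; +x to the larger ring, z up. Straight handle bar 11 mm wide, 144 mm long, from 22 to 37 mm above the undersides, so it lies on the bench on its two rings with the bar clear. Ring axes at x = +120 (larger) and -120 mm. About 0.55 kg, balanced at the origin.
- big_ring (a point): centre of the larger ring, at its underside, on its axis; axes as the spanner's. Ring 46 mm outside, 15 mm thick, six-sided hole 33.4 mm across flats with a bevelled mouth below; the middle of a flat lies on its +x. (The smaller ring, 40 mm outside, has a 28.3 mm hole and does not go on.)
- stand: fixed measuring stand; origin on the pillar's axis at bench level, the loose nut on its -x side. Round base 230 mm wide, 14 mm thick; foot flange on it, 221 mm, top at 24 mm. Six upright gussets, 5 mm thick, reach 110 mm from the axis at 30, 90, 150.. degrees from its x; tops 88 mm high outside, 122 mm at the pillar. Pillar top 230 mm; an arm with a dial gauge points to the back.
- nut: the loose nut: plain steel hexagon, 32 mm across flats, 18 mm high, top edge bevelled; origin on its axis at its underside, which is 27 mm above the bench and 59 mm from the pillar's axis; z up, x through the middle of a flat, turning with the nut. It sits on a 44 mm washer, on which the ring rests when seated. The stud, 20 mm thick, stands 11 mm out of its top. The two nuts at the back are tight.
- nut_turn (a joint): turn of the loose nut in rad, growing clockwise seen from above; starts between 0 and 0.38, comes up hard at 2.1. It drags with about 0.4 N m and stays where it is left. The gussets stop the handle 0.86 rad either side of straight out (spanner +x along the stand's +x); the ring has 0.08 rad of play either way on the hexagon. At 1.5 N m the ring bears on it with about 130 N in all (six corners).
- mount_a: first metallographic specimen mount (black resin disc, 30 mm across, 14 mm high) on the bench between the spanner and the stand; origin at the centre of its underside. Leave it where it is.
- mount_b: second metallographic specimen mount (black resin disc, 30 mm across, 14 mm high) beside the first; origin at the centre of its underside. Leave it where it is.
- hex_key: bent hex key, 26 x 72 x 5 mm, near the front edge of the bench, before the stand; origin at the centre of its underside. Leave it where it is.
- screwdriver: small screwdriver, 18 x 130 x 19 mm, lying to the right of the stand; origin at the centre of its underside. Leave it where it is.

How it is judged:
By the outcome, as a careful person would: the job done as asked, in the order asked, and still so for the second after the job is handed in, with the robot touching nothing.
It also fails if it takes over 67 s, if anything falls off the work surface, if the arm or the gripper's body presses on something with over 40 N, if the wrist force passes 120 N, or if a joint passes its speed limit or range.

## Working session

There is one attempt and no reset: what is moved stays moved. The work goes in short steps, Python scripts to look and compute and a tool call to move; the robot and the scene stay as the last step left them, time stands still between calls to the robot, and variables do not carry over. Pictures are saved under pics/ and viewed, at most 10 in all, crops included, and the job is handed in when it is done.

Besides the shell and the picture viewer there is one more tool, called after "Emit:" as a command line: name --argument value ..., lists and objects as JSON in quotes. move_arm: Moves the arm, as the interface text tells. Its arguments: {"type":"object","properties":{"rows":{"type":"array"},"jaw":{"type":"number"},"squeeze":{"type":"number"}},"required":["rows"]}

```bash
mkdir -p pics; cat > h.py <<'E'
import numpy as np, cv2, json
from rig import bot
def ray(cam,xy):
    c=bot.calibration(cam);f=200/np.tan(np.radians(c["fov_y"])/2);T=np.array(c["world_from_camera"])
    d=T[:3,:3]@np.array([(xy[0]-c["cx"])/f,(xy[1]-c["cy"])/f,1]);return T[:3,3],d
def at(cam,xy,z):
    o,d=ray(cam,xy);return o+d*(z-o[2])/d[2]
def px(cam,p):
    c=bot.calibration(cam);f=200/np.tan(np.radians(c["fov_y"])/2);T=np.array(c["world_from_camera"])
    q=T[:3,:3].T@(np.array(p)-T[:3,3]);return np.array([c["cx"]+f*q[0]/q[2],c["cy"]+f*q[1]/q[2]])
E
python3 - <<'E'
from h import *
np.set_printoptions(precision=4,suppress=True)
for c in("scene","top"):
    im=bot.grab_frame(c);cv2.imwrite(f"pics/{c}0.png",cv2.cvtColor(im,cv2.COLOR_RGB2BGR))
    k=bot.calibration(c);print(c,k["fov_y"],k["cx"],k["cy"],np.array(k["world_from_camera"]))
    for q,z in(("spanner",0),("big_ring",0),("stand",0),("nut",.027),("mount_a",0),("hex_key",0),("screwdriver",0)):
        for r in bot.spot_point(c,q)[:2]: print(q,np.round(r["xy"],1),round(r["p"],2),at(c,r["xy"],z))
s=bot.get_state();print(s)
E
```

```text
scene 53.19189080692283 315.71711471600634 200.51095750744702 [[ 0.561  -0.5257  0.6395 -0.0404]
 [-0.8275 -0.3767  0.4163 -0.6641]
 [ 0.0221 -0.7627 -0.6463  0.61  ]
 [ 0.      0.      0.      1.    ]]
spanner [240.1 171. ] 0.7 [ 0.547  -0.0473  0.    ]
big_ring [259.8 147.8] 0.79 [ 0.6603 -0.0174  0.    ]
stand [362.1 203.5] 0.8 [ 0.6177 -0.366   0.    ]
stand [239. 170.] 0.2 [ 0.5486 -0.0421  0.    ]
mount_a [270.1 208.1] 0.53 [ 0.4796 -0.201   0.    ]
mount_a [270.2 223.5] 0.49 [ 0.4398 -0.2336  0.    ]
screwdriver [417.5 288.6] 0.77 [ 0.4622 -0.5719  0.    ]
top 52.94414664694619 320.5028413720944 197.32682776584232 [[-0.0249 -0.9961  0.0847  0.4672]
 [-0.9996  0.026   0.011  -0.3116]
 [-0.0131 -0.0844 -0.9963  0.9596]
 [ 0.      0.      0.      1.    ]]
spanner [213.2 200.5] 0.61 [ 0.5479 -0.0429  0.    ]
spanner [296.7 244.4] 0.49 [ 0.438  -0.2417  0.    ]
big_ring [199.9 151.6] 0.75 [ 0.668  -0.0107  0.    ]
stand [348.8 172.3] 0.77 [ 0.6075 -0.3707  0.    ]
nut [327.5 181.4] 0.63 [ 0.5834 -0.3187  0.027 ]
mount_a [296.6 243.5] 0.46 [ 0.4402 -0.2415  0.    ]
mount_a [281.2 227.2] 0.41 [ 0.4797 -0.2055  0.    ]
hex_key [403.7 257.3] 0.53 [ 0.4016 -0.494   0.    ]
screwdriver [440.4 235.8] 0.86 [ 0.4499 -0.5828  0.    ]
{'t': 0.8, 'qpos': array([-81.7089,  27.3276,   1.2853,  89.1162,  -0.658 ,  63.5588,
        -4.76  ]), 'joint_vel': array([-0.0372, -0.0331,  0.0761, -0.0404, -0.0442, -0.015 ,  0.0331]), 'joint_efforts': array([  0.0006, -59.6266,   1.6063, -28.1524,   0.0124,   0.0014,
        -0.    ]), 'tool_pos': array([0.1689, 0.6536, 0.2314]), 'ee_rot': array([[-0.9682,  0.2501,  0.    ],
       [ 0.2501,  0.9682,  0.0001],
       [-0.    ,  0.0001, -1.    ]]), 'contact_force': array([-1.1792,  0.1798, -0.941 ]), 'moment': array([ 0.0024, -0.0513,  0.0261]), 'gripper_force': 0.0, 'opening': 0.9956021279682307}
```

View pics/top0.png

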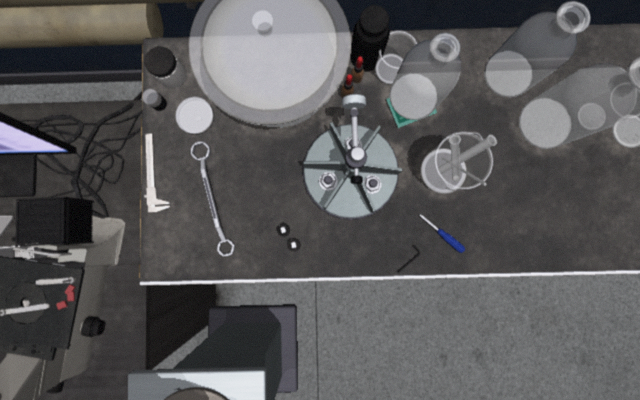

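View pics/scene0.png

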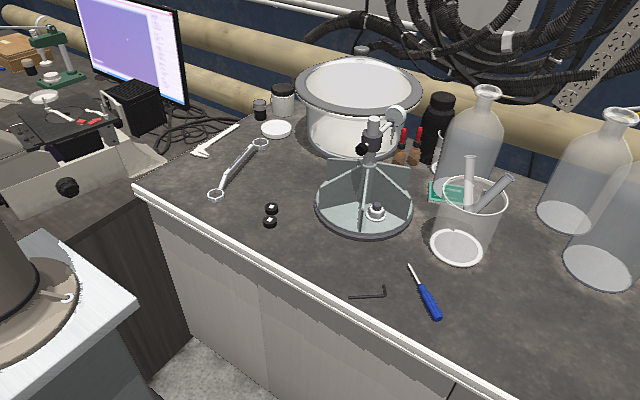

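The top view shows the spanner's rings at (200,151) and (225,248), with the mounts at (283,229) and (293,244). The stand is at (351,171) with nuts at (328,181) and (373,184). I'll zoom in next.

```bash
python3 - <<'E'
from h import *
t=cv2.imread("pics/top0.png");s=cv2.imread("pics/scene0.png")
up=lambda im,f:cv2.resize(im,None,fx=f,fy=f,interpolation=cv2.INTER_CUBIC)
a=up(t[122:222,300:400],4);b=up(s[140:240,310:410],4)
c=up(t[140:180,180:220],5);d=up(t[230:270,205:245],5)
e=up(s[130:165,240:275],5)[:200,:200];e=cv2.resize(e,(200,200));f=cv2.resize(s[178:213,200:235],(200,200),interpolation=cv2.INTER_CUBIC)
cv2.imwrite("pics/c1.png",np.vstack([np.hstack([a,b]),np.hstack([c,d,e,f])]))
for z in(.035,.045):print(at("top",(328,181),z),at("top",(373,184),z))
print([px("scene",at("top",q,.045)) for q in((328,181),(373,184))])
E
```

```text
[ 0.58333431 -0.31978741  0.035     ] [ 0.57358016 -0.42363938  0.035     ]
[ 0.5820782  -0.31969939  0.045     ] [ 0.57242954 -0.42242817  0.045     ]
[array([338.49761908, 189.05387766]), array([376.86597098, 208.78523324])]
```

View pics/c1.png

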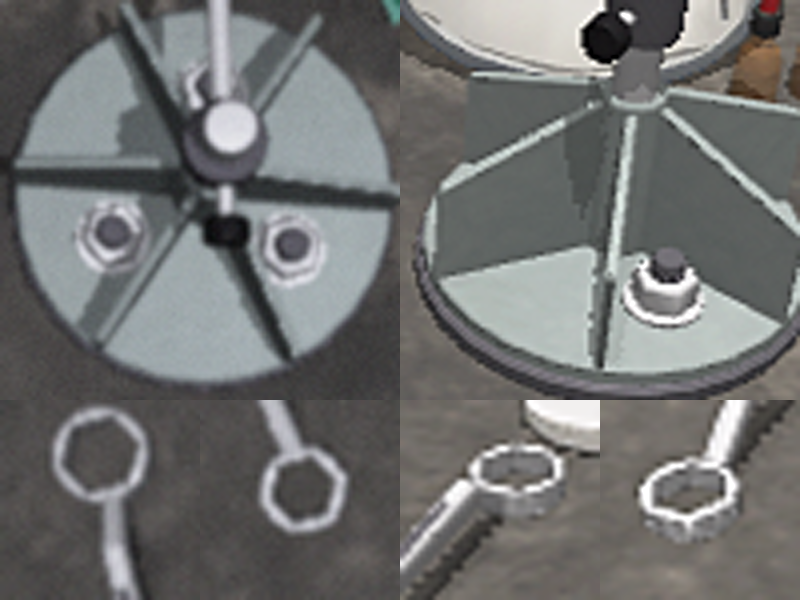

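```bash
python3 - <<'E'
from h import *
from scipy.optimize import least_squares
np.set_printoptions(precision=4,suppress=True)
t=cv2.imread("pics/top0.png").astype(int); 
cr=lambda x,y:(300+(x+.5)/4-.5,122+(y+.5)/4-.5)
tips=[(14,163),(125,6),(320,18),(397,200),(291,358),(98,346)]
W=np.array([at("top",cr(*p),.088) for p in tips])[:,:2]
def ang(y,k): return y+np.radians(30+60*k)
best=None
y0=np.radians(-67)
def model(p):
    out=[]
    for w in W:
        a=np.arctan2(w[1]-p[1],w[0]-p[0]);k=round((np.degrees(a-p[2])-30)/60);b=ang(p[2],k)
        out+=list(p[:2]+.11*np.array([np.cos(b),np.sin(b)])-w)
    return np.array(out)
r=least_squares(model,[.607,-.37,y0]);p=r.x
print("stand",p[:2],np.degrees(p[2]),"res mm",r.fun.reshape(-1,2)*1e3)
print("nut pred",p[:2]-.059*np.array([np.cos(p[2]),np.sin(p[2])]))
print("washer",at("top",cr(113,238),.028),"nut2 washer",at("top",cr(292,247),.028),"stud",at("top",cr(112,232),.056),"stud2",at("top",cr(292,243),.056))
sc=lambda x,y:(310+(x-400+.5)/4-.5,140+(y+.5)/4-.5)
print("nut2 scene stud",at("scene",sc(670,252),.056))
# spanner: bright pixel segmentation
g=cv2.imread("pics/top0.png",0)
for nm,(u0,v0,x,y) in dict(big=(180,140,101,453-400),small=(205,230,303-200,488-400)).items():
    q=(u0+(x+.5)/5-.5,v0+(y+.5)/5-.5);print(nm,q,at("top",q,.015))
E
```

```text
stand [ 0.6066 -0.3715] -66.46009142767348 res mm [[-0.3607  3.6214]
 [ 2.0189  1.5236]
 [-0.5393 -0.4393]
 [ 1.0079 -6.2003]
 [-2.6516 -1.6993]
 [ 0.5248  3.1939]]
nut pred [ 0.583  -0.3174]
washer [ 0.5839 -0.3195  0.028 ] nut2 washer [ 0.5759 -0.4237  0.028 ] stud [ 0.5839 -0.3188  0.056 ] stud2 [ 0.5749 -0.4204  0.056 ]
nut2 scene stud [ 0.5787 -0.4183  0.056 ]
big (199.8, 150.2) [ 0.6682 -0.0152  0.015 ]
small (225.2, 247.2) [ 0.4361 -0.0751  0.015 ]
```

Emit:
move_arm --rows '[[[-0.546,-0.581,0,0,0,-0.506],[-0.546,-0.581,0,0,0,-0.506],[-0.546,-0.581,0,0,0,-0.506],[-0.546,-0.581,0,0,0,-0.506],[-0.546,-0.581,0,0,0,-0.506],[-0.546,-0.581,0,0,0,-0.506],[-0.546,-0.581,0,0,0,-0.506],[-0.546,-0.581,0,0,0,-0.506],[-0.546,-0.581,0,0,0,-0.506],[-0.546,-0.581,0,0,0,-0.506],[-0.546,-0.581,0,0,0,-0.506],[-0.546,-0.581,0,0,0,-0.506]]]' --jaw 0.05 --squeeze 70

```text
t: 1.8
tool_pos: [0.4099, 0.2133, 0.2317]
ee_rot: [[-0.968, -0.251, 0.001], [-0.251, 0.968, 0.001], [-0.001, 0.001, -1.0]]
contact_force: [0.8, -0.0, 0.1]
opening: 0.584
gripper_force: 0.0
```

```bash
cat >> h.py <<'E'
np.set_printoptions(precision=4,suppress=True)
def st():
    s=bot.get_state();R=np.array(s["ee_rot"]);print("t %.2f pos"%s["t"],s["tool_pos"],"yawY",np.degrees(np.arctan2(R[1,1],R[0,1])).round(2),"tilt",R[2].round(4),"F",s["contact_force"].round(1),"M",s["moment"].round(2),"op",round(s["opening"]*85.4,1),"gf",round(s["gripper_force"],1),"q7",s["qpos"][6].round(0));return s
def to(P,sy,s=None):
    "shift/turn to TCP P with spanner yaw sy deg (tool y = sy+90)"
    s=s or st();R=np.array(s["ee_rot"]);a=np.radians(sy+90)
    G=np.array([[np.sin(a),0,0],[0,0,0],[0,0,0]]);y=np.array([np.cos(a),np.sin(a),0]);z=np.array([0,0,-1]);x=np.cross(y,z)
    T=np.column_stack([x,y,z]);rv=cv2.Rodrigues(R.T@T)[0].ravel()
    return np.round(np.r_[R.T@(np.array(P)-s["tool_pos"]),rv],4).tolist()
E
python3 - <<'E'
from h import *
print(to((.552,-.045,.10),14.5))
t=cv2.imread("pics/top0.png");s=cv2.imread("pics/scene0.png")
up=lambda im,f:cv2.resize(im,None,fx=f,fy=f,interpolation=cv2.INTER_CUBIC)
cv2.imwrite("pics/c2.png",np.hstack([up(t[168:194,315:341],15),up(t[170:196,360:386],15)]))
E
```

```text
t 1.80 pos [0.4099 0.2133 0.2317] yawY 104.51 tilt [-0.0009  0.0006 -1.    ] F [ 0.8 -0.   0.1] M [ 0.06 -0.06  0.02] op 49.9 gf 0.0 q7 71.0
[-0.0728, -0.2857, 0.1316, 0.0006, 0.0009, 0.0002]
```

View pics/c2.png

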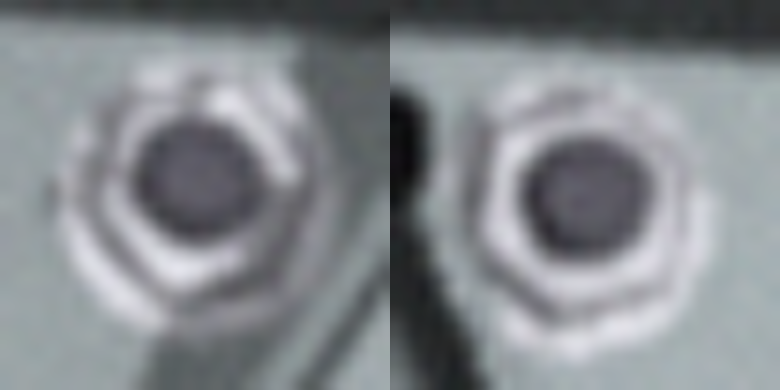

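Emit:
move_arm --rows '[[[-0.073,-0.286,0.1,0,0,0],[-0.073,-0.286,0.1,0,0,0],[-0.073,-0.286,0.1,0,0,0],[-0.073,-0.286,0.1,0,0,0],[-0.073,-0.286,0.1,0,0,0],[-0.073,-0.286,0.1,0,0,0],[-0.073,-0.286,0.1,0,0,0],[-0.073,-0.286,0.1,0,0,0],[-0.073,-0.286,0.14,0,0,0],[-0.073,-0.286,0.18,0,0,0],[-0.073,-0.286,0.21,0,0,0],[-0.073,-0.286,0.22,0,0,0]]]'

```text
t: 2.8
tool_pos: [0.5487, -0.0434, 0.0073]
ee_rot: [[-0.968, -0.25, -0.006], [-0.25, 0.968, -0.0], [0.006, 0.002, -1.0]]
contact_force: [-0.1, 0.6, 0.3]
opening: 0.589
gripper_force: 0.0
```

```bash
python3 - <<'E'
from h import *
print(to((.552,-.045,.012),14.5))
g=cv2.imread("pics/top0.png",0).astype(np.float32)
c0=np.array([.5837,-.319])
def cont(c,phi,af,z):
    pts=[]
    R=af/2/np.cos(np.pi/6)
    V=[c+R*np.array([np.cos(a),np.sin(a)]) for a in np.radians(phi+30+60*np.arange(7))]
    for i in range(6):
        for s in np.linspace(0,1,15): pts.append(px("top",[*(V[i]*(1-s)+V[i+1]*s),z]))
    p=np.array(pts,np.float32);return cv2.remap(g,p[:,:1],p[:,1:],cv2.INTER_CUBIC).ravel()
for c0 in ([.5837,-.319],[.5755,-.4225]):
  c0=np.array(c0)
  for af,z in((.032,.034),(.034,.03)):
    res=[]
    for phi in range(0,60,4):
        res.append(min((cont(c0+[dx,dy],phi,af,z).mean(),dx,dy) for dx in np.arange(-4,5)*1e-3 for dy in np.arange(-4,5)*1e-3))
    print(af,z,[(phi*4,round(float(r[0])),round(r[1]*1e3),round(r[2]*1e3)) for phi,r in enumerate(res)])
E
```

```text
t 2.80 pos [ 0.5487 -0.0434  0.0073] yawY 104.51 tilt [ 0.0062  0.0015 -1.    ] F [-0.1  0.6  0.3] M [-0.01  0.05 -0.02] op 50.3 gf 0.0 q7 115.0
[-0.0028, -0.0024, -0.0047, 0.0015, -0.0062, 0.0001]Traceback (most recent call last):
  File "<stdin>", line 17, in <module>
  File "<stdin>", line 17, in <genexpr>
  File "<stdin>", line 10, in cont
  File "h.py", line 9, in px
    c=bot.calibration(cam);f=200/np.tan(np.radians(c["fov_y"])/2);T=np.array(c["world_from_camera"])
ValueError: time passes only in moves, steps and waits
```

Emit:
move_arm --rows '[[[-0.003,-0.002,-0.002,0,0,0],[-0.003,-0.002,-0.002,0,0,0],[-0.003,-0.002,-0.002,0,0,0],[-0.003,-0.002,-0.002,0,0,0],[-0.003,-0.002,-0.002,0,0,0],[-0.003,-0.002,-0.002,0,0,0],[-0.003,-0.002,-0.002,0,0,0],[-0.003,-0.002,-0.002,0,0,0]]]' --jaw 0.0 --squeeze 70

```text
t: 3.47
tool_pos: [0.5569, -0.0444, 0.0157]
ee_rot: [[-0.968, -0.251, 0.004], [-0.251, 0.968, 0.001], [-0.004, -0.001, -1.0]]
contact_force: [-1.1, 0.1, 8.7]
opening: 0.111
gripper_force: 69.8
```

```bash
cat > fix.py <<'E'
s=open('h.py').read()
s=s.replace('from rig import bot\n','from rig import bot\nimport functools\n@functools.lru_cache(None)\ndef cal(n): return bot.calibration(n)\n',1).replace('c=bot.calibration(cam)','c=cal(cam)')
open('h.py','w').write(s)
E
python3 fix.py; python3 - <<'E'
from h import *
s=st();print(to((.552,-.045,.1),14.5,s))
g=cv2.imread("pics/top0.png",0).astype(np.float32)
def cont(c,phi,af,z):
    R=af/2/np.cos(np.pi/6);pts=[]
    V=[c+R*np.array([np.cos(a),np.sin(a)]) for a in np.radians(phi+30+60*np.arange(7))]
    for i in range(6):
        for u in np.linspace(0,1,9): pts.append(px("top",[*(V[i]*(1-u)+V[i+1]*u),z]))
    p=np.array(pts,np.float32);return cv2.remap(g,p[:,:1],p[:,1:],cv2.INTER_CUBIC).ravel()
for c0 in ([.5837,-.319],[.5755,-.4225]):
  c0=np.array(c0)
  for af,z in((.032,.034),(.034,.03)):
    res=[min((cont(c0+[dx,dy],phi,af,z).mean(),dx,dy) for dx in np.arange(-4,5,2)*1e-3 for dy in np.arange(-4,5,2)*1e-3) for phi in range(0,60,5)]
    print(af,z,[(i*5,round(float(r[0])),round(r[1]*1e3),round(r[2]*1e3)) for i,r in enumerate(res)])
E
```

```text
t 3.47 pos [ 0.5569 -0.0444  0.0157] yawY 104.52 tilt [-0.0045 -0.0006 -1.    ] F [-1.1  0.1  8.7] M [ 0.18  0.15 -0.01] op 9.5 gf 69.8 q7 115.0
[0.0046, 0.0006, -0.0844, -0.0006, 0.0045, 0.0003]
0.032 0.034 [(0, 135, -4, -4), (5, 136, -4, -4), (10, 137, 2, 0), (15, 138, 2, 0), (20, 139, 2, 0), (25, 141, 2, -2), (30, 143, -4, 4), (35, 142, -4, 4), (40, 140, -4, -4), (45, 138, -4, -4), (50, 137, -4, -4), (55, 136, -4, -4)]
0.034 0.03 [(0, 137, -4, 4), (5, 138, -4, 4), (10, 139, -4, 4), (15, 140, -4, 4), (20, 141, -4, 4), (25, 142, -4, 4), (30, 142, -4, 4), (35, 141, -4, 4), (40, 140, -4, 4), (45, 139, -4, 4), (50, 137, -4, 4), (55, 137, -4, 4)]
0.032 0.034 [(0, 162, 0, 2), (5, 160, 0, 2), (10, 156, 0, 2), (15, 154, 0, 2), (20, 154, 0, 2), (25, 155, 0, 2), (30, 157, 0, 2), (35, 159, 0, 2), (40, 161, 0, 2), (45, 163, 0, 2), (50, 164, 0, 2), (55, 163, 0, 2)]
0.034 0.03 [(0, 165, 2, 0), (5, 163, 2, 0), (10, 161, 2, 0), (15, 161, 2, 0), (20, 160, 2, 0), (25, 161, 2, 0), (30, 163, 2, 0), (35, 164, 2, 0), (40, 166, 2, 0), (45, 165, 4, 4), (50, 165, 4, 4), (55, 166, 4, 4)]
```

Emit:
move_arm --rows '[[[0,0,-0.01,0,0,0],[0,0,-0.025,0,0,0],[0,0,-0.05,0,0,0],[0,0,-0.075,0,0,0],[0,0,-0.1,0,0,0],[0.008,-0.014,-0.12,0,0,0.1],[0.024,-0.042,-0.13,0,0,0.22],[0.04,-0.07,-0.135,0,0,0.34],[0.056,-0.098,-0.135,0,0,0.46],[0.072,-0.126,-0.135,0,0,0.58],[0.086,-0.152,-0.135,0,0,0.7],[0.094,-0.169,-0.135,0,0,0.82]]]'

```text
t: 4.47
tool_pos: [0.5037, -0.2351, 0.1492]
ee_rot: [[-0.838, 0.545, -0.0], [0.545, 0.838, -0.001], [0.0, -0.001, -1.0]]
contact_force: [-0.1, 0.1, -5.1]
opening: 0.108
gripper_force: 68.8
```

```bash
python3 - <<'E'
from h import *
print(to((.508,-.232,.15),-49))
E
```

```text
t 4.47 pos [ 0.5037 -0.2351  0.1492] yawY 56.97 tilt [ 0.     -0.0008 -1.    ] F [-0.1  0.1 -5.1] M [ 0.01 -0.01 -0.03] op 9.3 gf 68.8 q7 91.0
[-0.0019, 0.005, -0.0008, -0.0008, 0.0001, 0.2787]
```

Emit:
move_arm --rows '[[[-0.001,0.002,0,0,0,0.1],[-0.002,0.004,0,0,0,0.2],[-0.002,0.005,0,0,0,0.279],[-0.002,0.005,0,0,0,0.279],[-0.002,0.005,0,0,0,0.279],[-0.002,0.005,0,0,0,0.279]]]'

```text
t: 4.97
tool_pos: [0.5102, -0.2283, 0.1485]
ee_rot: [[-0.665, 0.747, -0.0], [0.747, 0.665, 0.0], [0.0, 0.0, -1.0]]
contact_force: [-0.7, -1.2, -5.9]
opening: 0.111
gripper_force: 68.9
```

```bash
python3 - <<'E'
from h import *
s=st()
up=lambda im,f:cv2.resize(im,None,fx=f,fy=f,interpolation=cv2.INTER_CUBIC)
for i,c in enumerate(("top","scene")):
    im=cv2.cvtColor(bot.grab_frame(c),cv2.COLOR_RGB2BGR);cv2.imwrite(f"pics/{c}1.png",im)
t=cv2.imread("pics/top1.png");q=cv2.imread("pics/scene1.png")
cv2.imwrite("pics/c3.png",np.hstack([up(t[110:230,255:375],3.3),up(q[100:220,230:350],3.3)]))
for c in("top","scene"): print(c,[(r["xy"],r["p"],at(c,r["xy"],.1335)) for r in bot.spot_point(c,"big_ring")[:1]])
E
```

```text
t 4.97 pos [ 0.5102 -0.2283  0.1485] yawY 41.69 tilt [ 0.0005  0.0002 -1.    ] F [-0.7 -1.2 -5.9] M [0.03 0.01 0.02] op 9.5 gf 68.9 q7 77.0
top [([325.0, 171.0], 0.68, array([ 0.592 , -0.3133,  0.1335]))]
scene [([340.1, 155.9], 0.61, array([ 0.5831, -0.317 ,  0.1335]))]
```

View pics/c3.png

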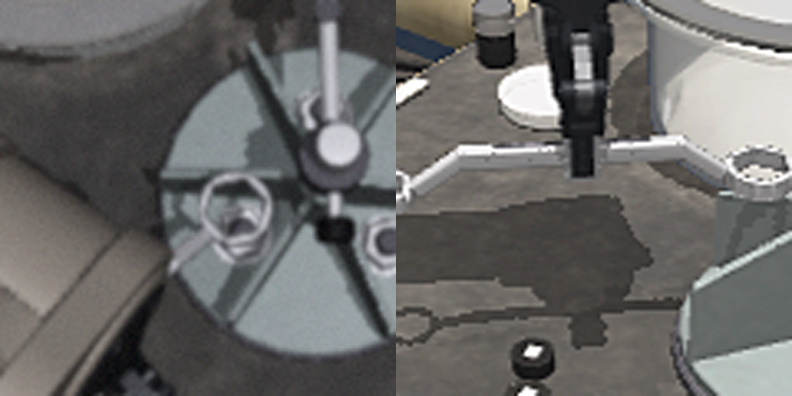

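```bash
python3 - <<'E'
from h import *
s=st();P=s["tool_pos"];a=np.radians(-48.3)
for o in (.1153,.12): print("kin",P[:2]+o*np.array([np.cos(a),np.sin(a)]))
print("top ring",at("top",(326.5,172.4),.146))
print("scene ring",at("scene",(230+(762-396+.5)/3.3-.5,100+165.5/3.3-.5),.148), px("scene",[.585,-.316,.148]))
g=cv2.imread("pics/top1.png");im=cv2.resize(g[150:195,305:350],None,fx=12,fy=12,interpolation=cv2.INTER_CUBIC)
cv2.imwrite("pics/c4.png",im)
E
```

```text
t 5.17 pos [ 0.5105 -0.2286  0.1484] yawY 41.58 tilt [ 0.0002  0.0002 -1.    ] F [ 0.7  0.5 -5.7] M [ 0.04  0.02 -0.04] op 9.5 gf 68.9 q7 77.0
kin [ 0.5872 -0.3147]
kin [ 0.5903 -0.3182]
top ring [ 0.5872 -0.3162  0.146 ]
scene ring [ 0.5848 -0.316   0.148 ] [340.6087 149.6052]
```

View pics/c4.png

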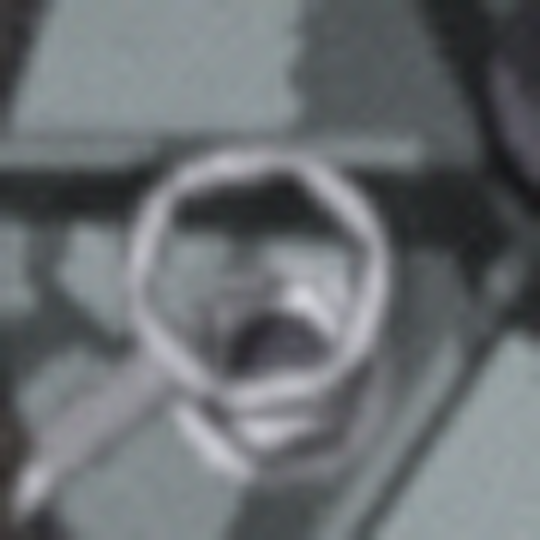

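```bash
python3 - <<'E'
from h import *
print(to((.5065,-.2332,.080),-48))
E
```

```text
t 5.17 pos [ 0.5105 -0.2286  0.1484] yawY 41.58 tilt [ 0.0002  0.0002 -1.    ] F [ 0.7  0.5 -5.7] M [ 0.04  0.02 -0.04] op 9.5 gf 68.9 q7 77.0
[-0.0008, -0.006, 0.0684, 0.0002, -0.0002, -0.0073]
```

Emit:
move_arm --rows '[[[-0.001,-0.006,0,0,0,-0.007],[-0.001,-0.006,0,0,0,-0.007],[-0.001,-0.006,0.005,0,0,-0.007],[-0.001,-0.006,0.018,0,0,-0.007],[-0.001,-0.006,0.034,0,0,-0.007],[-0.001,-0.006,0.05,0,0,-0.007],[-0.001,-0.006,0.062,0,0,-0.007],[-0.001,-0.006,0.068,0,0,-0.007],[-0.001,-0.006,0.068,0,0,-0.007],[-0.001,-0.006,0.068,0,0,-0.007],[-0.001,-0.006,0.068,0,0,-0.007]]]'

```text
t: 6.08
tool_pos: [0.5074, -0.2338, 0.081]
ee_rot: [[-0.668, 0.744, 0.001], [0.744, 0.668, -0.001], [-0.001, 0.001, -1.0]]
contact_force: [0.2, -0.4, -4.4]
opening: 0.115
gripper_force: 68.8
```

```bash
python3 - <<'E'
from h import *
s=st();im=cv2.cvtColor(bot.grab_frame("top"),cv2.COLOR_RGB2BGR);cv2.imwrite("pics/top2.png",im)
im=cv2.resize(im[160:200,310:350],None,fx=13,fy=13,interpolation=cv2.INTER_CUBIC);cv2.imwrite("pics/c5.png",im)
P=s["tool_pos"];a=np.arctan2(s["ee_rot"][1,1],s["ee_rot"][0,1])-np.pi/2
print("kin",P[:2]+.1155*np.array([np.cos(a),np.sin(a)]))
E
```

```text
t 6.08 pos [ 0.5074 -0.2338  0.081 ] yawY 41.93 tilt [-0.0013  0.0006 -1.    ] F [ 0.2 -0.4 -4.4] M [-0.04  0.04  0.06] op 9.8 gf 68.8 q7 82.0
kin [ 0.5846 -0.3197]
```

View pics/c5.png

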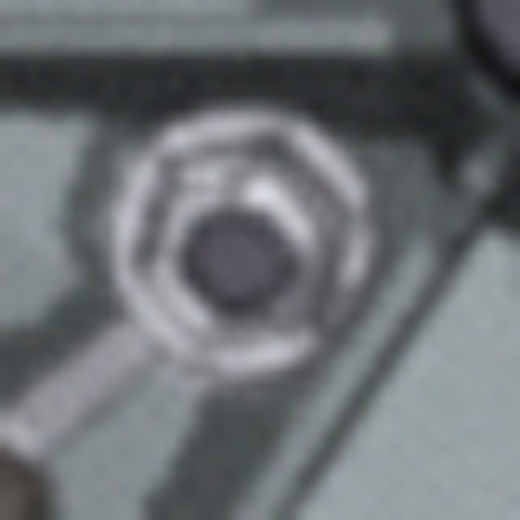

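```bash
python3 - <<'E'
from h import *
s=st()
print("ring",at("top",(328.15,178.15),.078),"stud",at("top",(328.15,179.4),.056))
print(to((s["tool_pos"][0],s["tool_pos"][1],.081),-48,s), s["ee_rot"])
E
```

```text
t 6.13 pos [ 0.5075 -0.2338  0.0811] yawY 41.93 tilt [-0.0015  0.0009 -1.    ] F [ 0.3  0.1 -5.1] M [ 0.06  0.02 -0.04] op 9.5 gf 68.8 q7 82.0
ring [ 0.5843 -0.3199  0.078 ] stud [ 0.5843 -0.32    0.056 ]
[0.0, -0.0, 0.0001, 0.0009, 0.0015, -0.0012] [[-0.6683  0.7439  0.0016]
 [ 0.7439  0.6683 -0.0005]
 [-0.0015  0.0009 -1.    ]]
```

Emit:
move_arm --rows '[[[0,0,0.008,0,0,0],[0,0,0.014,0,0,0],[0,0,0.018,0,0,0],[0,0,0.02,0,0,0],[0,0,0.022,0,0,0],[0,0,0.023,0,0,0],[0,0,0.024,0,0,0],[0,0,0.024,0,0,0]]]'

```text
t: 6.8
tool_pos: [0.507, -0.2335, 0.0563]
ee_rot: [[-0.668, 0.744, 0.0], [0.744, 0.668, -0.0], [-0.0, 0.0, -1.0]]
contact_force: [1.0, 0.2, -5.1]
opening: 0.111
gripper_force: 69.0
```

```bash
python3 - <<'E'
from h import *
st()
E
```

```text
t 6.80 pos [ 0.507  -0.2335  0.0563] yawY 41.94 tilt [-0.0004  0.0001 -1.    ] F [ 1.   0.2 -5.1] M [-0.   -0.1  -0.03] op 9.5 gf 69.0 q7 83.0
```

Emit:
move_arm --rows '[[[0,0,0.003,0,0,0],[0,0,0.005,0,0,0],[0,0,0.007,0,0,0],[0,0,0.009,0,0,0],[0,0,0.011,0,0,0],[0,0,0.012,0,0,0],[0,0,0.012,0,0,0]]]'

```text
t: 7.38
tool_pos: [0.5071, -0.2335, 0.0441]
ee_rot: [[-0.668, 0.744, 0.0], [0.744, 0.668, -0.0], [-0.0, 0.0, -1.0]]
contact_force: [1.2, 0.1, -5.4]
opening: 0.116
gripper_force: 69.0
```

```bash
python3 - <<'E'
from h import *
st()
E
```

```text
t 7.38 pos [ 0.5071 -0.2335  0.0441] yawY 41.95 tilt [-0.0004  0.0001 -1.    ] F [ 1.2  0.1 -5.4] M [-0.04 -0.41  0.07] op 9.9 gf 69.0 q7 84.0
```

Emit:
move_arm --rows '[[[0,0.006,0,0,0,0.05],[-0.0013,0.0173,0,0,0,0.15],[-0.0036,0.0286,0,0,0,0.25],[-0.007,0.0396,0,0,0,0.35],[-0.0115,0.0502,0,0,0,0.45],[-0.017,0.0604,0,0,0,0.55],[-0.0236,0.0699,0,0,0,0.65],[-0.031,0.0787,0,0,0,0.75],[-0.0393,0.0868,0,0,0,0.85],[-0.0483,0.0939,0,0,0,0.95],[-0.058,0.1002,0,0,0,1.05],[-0.0641,0.1035,0,0,0,1.11]]]'

```text
t: 8.38
tool_pos: [0.627, -0.2119, 0.044]
ee_rot: [[0.373, 0.928, -0.001], [0.928, -0.373, -0.0], [-0.001, -0.001, -1.0]]
contact_force: [-2.9, -0.3, -3.8]
opening: 0.112
gripper_force: 69.3
```

```bash
cat >> h.py <<'E'
def ring(s,r=.1155):
    a=np.arctan2(s["ee_rot"][1,1],s["ee_rot"][0,1])-np.pi/2;u=np.array([np.cos(a),np.sin(a)])
    n=np.array([np.sin(a),-np.cos(a)]) # 
    F=s["contact_force"];print("yaw %.1f"%np.degrees(a),"ring",s["tool_pos"][:2]+r*u,"F along %.1f across(ccw+) %.1f"%(F[:2]@u,-F[:2]@n),"torque Mz %.2f"%s["moment"][2])
E
python3 - <<'E'
from h import *
ring(st())
E
```

```text
t 8.38 pos [ 0.627  -0.2119  0.044 ] yawY -21.88 tilt [-0.0008 -0.001  -1.    ] F [-2.9 -0.3 -3.8] M [-0.08  0.45  0.19] op 9.5 gf 69.3 q7 26.0
yaw -111.9 ring [ 0.5839 -0.3191] F along 1.4 across(ccw+) -2.6 torque Mz 0.19
```

Emit:
move_arm --rows '[[[0,-0.009,0,0,0,-0.08],[0,-0.009,0,0,0,-0.08],[0,-0.009,-0.01,0,0,-0.08],[0,-0.009,-0.023,0,0,-0.08],[-0.0023,-0.0229,-0.023,0,0,-0.2],[-0.0059,-0.0363,-0.023,0,0,-0.32],[-0.011,-0.0492,-0.023,0,0,-0.44],[-0.0176,-0.0613,-0.023,0,0,-0.56],[-0.0257,-0.0726,-0.023,0,0,-0.68],[-0.035,-0.0829,-0.023,0,0,-0.8],[-0.0455,-0.0919,-0.023,0,0,-0.92],[-0.057,-0.0996,-0.023,0,0,-1.04]]]'

```text
t: 9.38
tool_pos: [0.5126, -0.2281, 0.0688]
ee_rot: [[-0.618, 0.786, 0.001], [0.786, 0.618, 0.001], [-0.0, 0.001, -1.0]]
contact_force: [0.0, -0.3, -5.3]
opening: 0.113
gripper_force: 69.4
```

```bash
python3 - <<'E'
from h import *
s=st();ring(s);a=np.radians(-47.3);print(to((*(np.array([.5841,-.3195])-.1155*np.array([np.cos(a),np.sin(a)])),.0665),-47.3,s))
E
```

```text
t 9.38 pos [ 0.5126 -0.2281  0.0688] yawY 38.17 tilt [-0.0001  0.0012 -1.    ] F [ 0.  -0.3 -5.3] M [-0.03  0.05  0.  ] op 9.7 gf 69.4 q7 80.0
yaw -51.8 ring [ 0.584  -0.3189] F along 0.3 across(ccw+) -0.2 torque Mz 0.00
[-0.0009, -0.0094, 0.0023, 0.0012, 0.0001, -0.079]
```

Emit:
move_arm --rows '[[[-0.001,-0.009,0,0,0,-0.079],[-0.001,-0.009,0,0,0,-0.079],[-0.001,-0.009,0.002,0,0,-0.079],[-0.001,-0.009,0.005,0,0,-0.079],[-0.001,-0.009,0.008,0,0,-0.079],[-0.001,-0.009,0.01,0,0,-0.079],[-0.001,-0.009,0.012,0,0,-0.079]]]'

```text
t: 9.97
tool_pos: [0.5068, -0.2338, 0.0548]
ee_rot: [[-0.675, 0.738, -0.001], [0.738, 0.675, 0.0], [0.0, -0.0, -1.0]]
contact_force: [-0.3, -0.3, -5.3]
opening: 0.114
gripper_force: 69.4
```

```bash
python3 - <<'E'
from h import *
ring(st())
E
```

```text
t 9.97 pos [ 0.5068 -0.2338  0.0548] yawY 42.47 tilt [ 0.0005 -0.0004 -1.    ] F [-0.3 -0.3 -5.3] M [0.1  0.06 0.02] op 9.7 gf 69.4 q7 85.0
yaw -47.5 ring [ 0.5848 -0.319 ] F along 0.0 across(ccw+) -0.4 torque Mz 0.02
```

Emit:
move_arm --rows '[[[0,0,0.004,0,0,0],[0,0,0.008,0,0,0],[0,0,0.011,0,0,0],[0,0,0.011,0,0,0],[-0.0004,0.0092,0.011,0,0,0.08],[-0.0015,0.0184,0.011,0,0,0.16],[-0.0033,0.0275,0.011,0,0,0.24],[-0.0059,0.0363,0.011,0,0,0.32],[-0.0091,0.045,0.011,0,0,0.4],[-0.013,0.0533,0.011,0,0,0.48],[-0.0164,0.0594,0.011,0,0,0.54],[-0.0202,0.0652,0.011,0,0,0.6]]]'

```text
t: 10.97
tool_pos: [0.5679, -0.2052, 0.0439]
ee_rot: [[-0.138, 0.99, -0.002], [0.99, 0.138, -0.0], [0.0, -0.002, -1.0]]
contact_force: [-1.6, -1.2, -5.5]
opening: 0.111
gripper_force: 69.4
```

```bash
python3 - <<'E'
from h import *
ring(st())
E
```

```text
t 10.97 pos [ 0.5679 -0.2052  0.0439] yawY 7.95 tilt [ 0.0002 -0.0017 -1.    ] F [-1.6 -1.2 -5.5] M [-0.12  0.3   0.37] op 9.5 gf 69.4 q7 53.0
yaw -82.1 ring [ 0.5838 -0.3196] F along 0.9 across(ccw+) -1.7 torque Mz 0.37
```

Emit:
move_arm --rows '[[[-0.0001,0.0046,0,0,0,0.04],[-0.0004,0.0092,0,0,0,0.08],[-0.0006,0.0115,0,0,0,0.1],[-0.0008,0.0138,0,0,0,0.12]]]'

```text
t: 11.3
tool_pos: [0.5815, -0.204, 0.0439]
ee_rot: [[-0.021, 1.0, -0.001], [1.0, 0.021, 0.0], [0.0, -0.001, -1.0]]
contact_force: [-1.8, -0.6, -5.1]
opening: 0.112
gripper_force: 69.4
```

```bash
cat >> h.py <<'E'
def tq(n=6):
    o=[]
    for _ in range(1):
        s=bot.get_state();a=np.arctan2(s["ee_rot"][1,1],s["ee_rot"][0,1])-np.pi/2;u=np.array([np.cos(a),np.sin(a)]);F=s["contact_force"]
        fc=-u[1]*F[0]+u[0]*F[1];o.append(s["moment"][2]-.1155*fc)
    print("t %.2f yaw %.2f torque %.2f Fcross %.1f Mz %.2f"%(s["t"],np.degrees(a),o[-1],fc,s["moment"][2]),"ring",s["tool_pos"][:2]+.1155*u,"F",F.round(1),"z %.4f"%s["tool_pos"][2])
E
python3 -c "from h import *;tq()"
```

```text
t 11.30 yaw -88.82 torque 0.50 Fcross -1.8 Mz 0.30 ring [ 0.5839 -0.3195] F [-1.8 -0.6 -5.1] z 0.0439
```

Emit:
move_arm --rows '[[[-0.0001,0.0023,0,0,0,0.02],[-0.0001,0.0046,0,0,0,0.04],[-0.0003,0.007,0,0,0,0.06]]]'

```text
t: 11.55
tool_pos: [0.5888, -0.2041, 0.0441]
ee_rot: [[0.041, 0.999, -0.001], [0.999, -0.041, 0.001], [0.001, -0.001, -1.0]]
contact_force: [-1.9, 0.2, -6.5]
opening: 0.111
gripper_force: 69.3
```

```bash
python3 -c "from h import *;tq()"
```

```text
t 11.55 yaw -92.33 torque 0.33 Fcross -1.9 Mz 0.11 ring [ 0.5841 -0.3195] F [-1.9  0.2 -6.5] z 0.0441
```

Emit:
move_arm --rows '[[[-0.0001,0.0023,0,0,0,0.02],[-0.0001,0.0046,0,0,0,0.04],[-0.0003,0.007,0,0,0,0.06]]]'

```text
t: 11.8
tool_pos: [0.5959, -0.2046, 0.0441]
ee_rot: [[0.101, 0.995, -0.001], [0.995, -0.101, 0.001], [0.001, -0.001, -1.0]]
contact_force: [-3.1, 0.9, -5.7]
opening: 0.113
gripper_force: 69.3
```

```bash
python3 -c "from h import *;tq()"
```

```text
t 11.80 yaw -95.79 torque 0.46 Fcross -3.2 Mz 0.09 ring [ 0.5843 -0.3195] F [-3.1  0.9 -5.7] z 0.0441
```

Emit:
move_arm --rows '[[[0,0.0012,0,0,0,0.01],[-0.0001,0.0023,0,0,0,0.02],[-0.0001,0.0035,0,0,0,0.03]]]'

```text
t: 12.05
tool_pos: [0.5994, -0.205, 0.0441]
ee_rot: [[0.129, 0.992, -0.001], [0.992, -0.129, 0.001], [0.001, -0.001, -1.0]]
contact_force: [-2.7, 2.2, -6.0]
opening: 0.111
gripper_force: 69.4
```

```bash
python3 -c "from h import *;tq()"
```

```text
t 12.05 yaw -97.44 torque 0.41 Fcross -3.0 Mz 0.07 ring [ 0.5845 -0.3195] F [-2.7  2.2 -6. ] z 0.0441
```

Emit:
move_arm --rows '[[[0,0.0012,0,0,0,0.01],[-0.0001,0.0023,0,0,0,0.02],[-0.0002,0.0035,0,0,0,0.03],[-0.0003,0.0046,0,0,0,0.04]]]'

```text
t: 12.38
tool_pos: [0.6041, -0.2057, 0.0442]
ee_rot: [[0.169, 0.986, -0.0], [0.986, -0.169, 0.001], [0.001, -0.0, -1.0]]
contact_force: [-2.6, 2.8, -5.2]
opening: 0.11
gripper_force: 69.4
```

```bash
python3 -c "from h import *;tq()"
```

```text
t 12.38 yaw -99.73 torque 0.32 Fcross -3.1 Mz -0.03 ring [ 0.5846 -0.3196] F [-2.6  2.8 -5.2] z 0.0442
```

Emit:
move_arm --rows '[[[0,0.0012,0,0,0,0.01],[-0.0001,0.0023,0,0,0,0.02],[-0.0002,0.0035,0,0,0,0.03]]]'

```text
t: 12.63
tool_pos: [0.6076, -0.2063, 0.0442]
ee_rot: [[0.198, 0.98, -0.0], [0.98, -0.198, 0.001], [0.001, -0.0, -1.0]]
contact_force: [-3.2, 4.6, -5.2]
opening: 0.115
gripper_force: 69.4
```

```bash
python3 -c "from h import *;tq()"
```

```text
t 12.63 yaw -101.44 torque 0.43 Fcross -4.0 Mz -0.04 ring [ 0.5847 -0.3195] F [-3.2  4.6 -5.2] z 0.0442
```

Emit:
move_arm --rows '[[[0.0003,0.0012,0,0,0,0.01],[0.0004,0.0023,0,0,0,0.02],[0.0004,0.0035,0,0,0,0.03]]]'

```text
t: 12.88
tool_pos: [0.611, -0.2071, 0.0442]
ee_rot: [[0.228, 0.974, -0.0], [0.974, -0.228, 0.0], [0.0, -0.0, -1.0]]
contact_force: [-3.9, 4.1, -5.1]
opening: 0.111
gripper_force: 69.3
```

```bash
python3 -c "from h import *;tq()"
```

```text
t 12.88 yaw -103.18 torque 0.46 Fcross -4.7 Mz -0.09 ring [ 0.5847 -0.3196] F [-3.9  4.1 -5.1] z 0.0442
```

Emit:
move_arm --rows '[[[0.0003,0.0012,0,0,0,0.01],[0.0004,0.0023,0,0,0,0.02],[0.0004,0.0035,0,0,0,0.03]]]'

```text
t: 13.13
tool_pos: [0.6144, -0.208, 0.0442]
ee_rot: [[0.257, 0.966, -0.0], [0.966, -0.257, -0.0], [-0.0, -0.0, -1.0]]
contact_force: [-3.8, 2.3, -6.7]
opening: 0.116
gripper_force: 69.3
```

```bash
python3 -c "from h import *;tq()"
```

```text
t 13.13 yaw -104.91 torque 0.42 Fcross -4.3 Mz -0.08 ring [ 0.5847 -0.3196] F [-3.8  2.3 -6.7] z 0.0442
```

Emit:
move_arm --rows '[[[0,0.0012,0,0,0,0.01],[0,0.0023,0,0,0,0.02],[0,0.0035,0,0,0,0.03]]]'

```text
t: 13.38
tool_pos: [0.617, -0.2087, 0.044]
ee_rot: [[0.286, 0.958, -0.002], [0.958, -0.286, 0.0], [-0.0, -0.002, -1.0]]
contact_force: [-6.6, 3.0, -5.6]
opening: 0.113
gripper_force: 69.4
```

```bash
python3 -c "from h import *;tq()"
```

```text
t 13.38 yaw -106.60 torque 1.04 Fcross -7.2 Mz 0.21 ring [ 0.584  -0.3194] F [-6.6  3.  -5.6] z 0.0440
```

Emit:
move_arm --rows '[[[0,0.0012,0,0,0,0.01],[0,0.0023,0,0,0,0.02],[0,0.0035,0,0,0,0.03]]]'

```text
t: 13.63
tool_pos: [0.6196, -0.2094, 0.0437]
ee_rot: [[0.314, 0.95, -0.003], [0.95, -0.314, 0.001], [-0.0, -0.004, -1.0]]
contact_force: [-7.1, 3.6, -4.4]
opening: 0.109
gripper_force: 69.6
```

```bash
python3 -c "from h import *;tq()"
```

```text
t 13.63 yaw -108.28 torque 1.33 Fcross -7.9 Mz 0.42 ring [ 0.5834 -0.3191] F [-7.1  3.6 -4.4] z 0.0437
```

Emit:
move_arm --rows '[[[0,0.0012,0,0,0,0.01],[0,0.0023,0,0,0,0.02],[0,0.0035,0,0,0,0.03]]]'

```text
t: 13.88
tool_pos: [0.6219, -0.2101, 0.0434]
ee_rot: [[0.341, 0.94, -0.006], [0.94, -0.341, 0.002], [-0.0, -0.006, -1.0]]
contact_force: [-10.0, 3.3, -5.1]
opening: 0.112
gripper_force: 70.3
```

```bash
python3 -c "from h import *;tq()"
```

```text
t 13.88 yaw -109.95 torque 1.93 Fcross -10.5 Mz 0.72 ring [ 0.5825 -0.3187] F [-10.    3.3  -5.1] z 0.0434
```

Emit:
move_arm --rows '[[[0,-0.003,0,0,0,-0.03],[-0.0002,-0.007,0,0,0,-0.06],[-0.0005,-0.0115,0,0,0,-0.1],[-0.0008,-0.0145,0,0,0,-0.13],[-0.0008,-0.0145,0,0,0,-0.13],[-0.0008,-0.0145,0,0,0,-0.13]]]'

```text
t: 14.38
tool_pos: [0.6109, -0.2071, 0.0446]
ee_rot: [[0.219, 0.976, 0.001], [0.976, -0.219, -0.001], [-0.0, 0.001, -1.0]]
contact_force: [-3.8, 1.1, -6.4]
opening: 0.113
gripper_force: 69.4
```

```bash
python3 -c "from h import *;tq();st()"
```

```text
t 14.38 yaw -102.67 torque 0.13 Fcross -3.9 Mz -0.32 ring [ 0.5856 -0.3198] F [-3.8  1.1 -6.4] z 0.0446
t 14.38 pos [ 0.6109 -0.2071  0.0446] yawY -12.67 tilt [-0.0004  0.001  -1.    ] F [-3.8  1.1 -6.4] M [ 0.38  0.59 -0.32] op 9.6 gf 69.4 q7 34.0
```

Emit:
move_arm --rows '[[[0,-0.0014,0,0,0,0],[0,-0.0014,0,0,0,0],[0,-0.0014,0,0,0,0]]]'

```text
t: 14.63
tool_pos: [0.6101, -0.2068, 0.0447]
ee_rot: [[0.218, 0.976, 0.001], [0.976, -0.218, -0.001], [-0.001, 0.002, -1.0]]
contact_force: [-0.6, -0.7, -6.3]
opening: 0.111
gripper_force: 69.5
```

```bash
python3 -c "from h import *;tq();st()"
```

```text
t 14.63 yaw -102.57 torque 0.02 Fcross -0.4 Mz -0.03 ring [ 0.5849 -0.3195] F [-0.6 -0.7 -6.3] z 0.0447
t 14.63 pos [ 0.6101 -0.2068  0.0447] yawY -12.57 tilt [-0.0009  0.0017 -1.    ] F [-0.6 -0.7 -6.3] M [ 0.07  0.12 -0.03] op 9.5 gf 69.5 q7 34.0
```

Emit:
move_arm --rows '[[[0,0,-0.006,0,0,0],[0,0,-0.02,0,0,0],[0,0,-0.04,0,0,0],[0,0,-0.065,0,0,0],[0,0,-0.09,0,0,0],[0,0,-0.105,0,0,0],[-0.0006,-0.0115,-0.105,0,0,-0.1],[-0.0023,-0.0229,-0.105,0,0,-0.2],[-0.0059,-0.0363,-0.105,0,0,-0.32],[-0.011,-0.0492,-0.105,0,0,-0.44],[-0.0176,-0.0613,-0.105,0,0,-0.56],[-0.0257,-0.0726,-0.105,0,0,-0.68]]]'

```text
t: 15.63
tool_pos: [0.5324, -0.2155, 0.1501]
ee_rot: [[-0.45, 0.893, 0.001], [0.893, 0.45, -0.0], [-0.001, 0.001, -1.0]]
contact_force: [0.3, -0.3, -6.0]
opening: 0.106
gripper_force: 69.5
```

```bash
python3 - <<'E'
from h import *
s=st();print(to((.508,-.232,.15),-49,s));print(to((.5569,-.0444,.15),14.5,s))
im=cv2.cvtColor(bot.grab_frame("top"),cv2.COLOR_RGB2BGR);cv2.imwrite("pics/top3.png",im)
E
```

```text
t 15.63 pos [ 0.5324 -0.2155  0.1501] yawY 26.77 tilt [-0.0005  0.0009 -1.    ] F [ 0.3 -0.3 -6. ] M [-0.02  0.06  0.03] op 9.1 gf 69.5 q7 65.0
[-0.0038, -0.0292, 0.0001, 0.0009, 0.0006, -0.2484]
[0.1417, 0.099, 0.0002, 0.0004, 0.0011, -1.3567]
```

Emit:
move_arm --rows '[[[-0.002,-0.015,0,0,0,-0.12],[-0.004,-0.029,0,0,0,-0.24],[-0.004,-0.029,0,0,0,-0.36],[-0.004,-0.029,0,0,0,-0.48],[0.012,-0.015,0,0,0,-0.6],[0.032,0.002,0,0,0,-0.72],[0.052,0.02,0,0,0,-0.84],[0.072,0.038,0,0,0,-0.96],[0.092,0.056,0,0,0,-1.08],[0.112,0.073,0,0,0,-1.2],[0.13,0.088,0,0,0,-1.3],[0.142,0.099,0,0,0,-1.357]]]'

```text
t: 16.68
tool_pos: [0.5591, -0.0419, 0.15]
ee_rot: [[-0.968, -0.25, 0.001], [-0.25, 0.968, 0.001], [-0.001, 0.001, -1.0]]
contact_force: [0.3, -0.9, -6.3]
opening: 0.114
gripper_force: 69.5
```

```bash
python3 - <<'E'
from h import *
s=st();print(to((.5569,-.0444,.0157),14.5,s))
t0=cv2.imread("pics/top0.png");t3=cv2.imread("pics/top3.png")
f=lambda t:cv2.resize(t[168:194,315:341],None,fx=15,fy=15,interpolation=cv2.INTER_CUBIC)
t4=cv2.cvtColor(bot.grab_frame("top"),cv2.COLOR_RGB2BGR)
cv2.imwrite("pics/c6.png",np.hstack([f(t0),f(t4)]))
E
```

```text
t 16.68 pos [ 0.5591 -0.0419  0.15  ] yawY 104.46 tilt [-0.0013  0.0005 -1.    ] F [ 0.3 -0.9 -6.3] M [0.02 0.03 0.01] op 9.7 gf 69.5 q7 113.0
[0.003, -0.002, 0.1343, 0.0005, 0.0013, -0.0007]
```

View pics/c6.png

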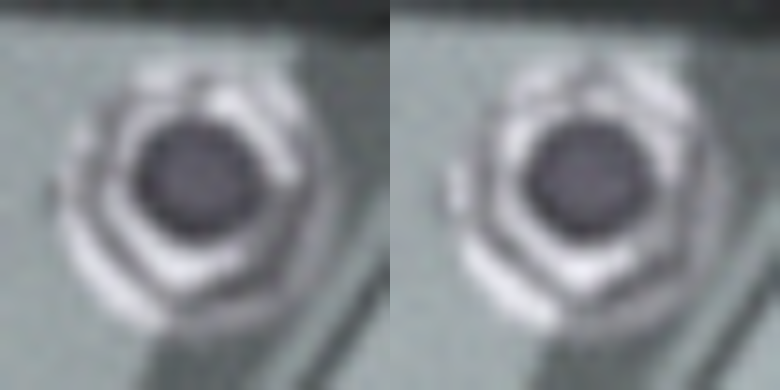

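The nut has visibly turned and the washer is unmoved. I'll lay the spanner down next.

Emit:
move_arm --rows '[[[0.003,-0.002,0.01,0,0,0],[0.003,-0.002,0.035,0,0,0],[0.003,-0.002,0.065,0,0,0],[0.003,-0.002,0.09,0,0,0],[0.003,-0.002,0.11,0,0,0],[0.003,-0.002,0.122,0,0,0],[0.003,-0.002,0.128,0,0,0],[0.003,-0.002,0.131,0,0,0],[0.003,-0.002,0.133,0,0,0],[0.003,-0.002,0.133,0,0,0],[0.003,-0.002,0.133,0,0,0]]]'

```text
t: 17.65
tool_pos: [0.5568, -0.0471, 0.0173]
ee_rot: [[-0.97, -0.244, 0.002], [-0.244, 0.97, 0.0], [-0.002, -0.0, -1.0]]
contact_force: [0.8, -0.7, -5.1]
opening: 0.108
gripper_force: 69.4
```

```bash
python3 -c "from h import *;st()"
```

```text
t 17.65 pos [ 0.5568 -0.0471  0.0173] yawY 104.14 tilt [-0.0018 -0.0004 -1.    ] F [ 0.8 -0.7 -5.1] M [-0.   -0.    0.01] op 9.2 gf 69.4 q7 118.0
```

Emit:
move_arm --rows '[[[0,0,0.0005,0,0,0],[0,0,0.001,0,0,0],[0,0,0.0015,0,0,0],[0,0,0.002,0,0,0],[0,0,0.002,0,0,0]]]'

```text
t: 18.07
tool_pos: [0.5564, -0.0469, 0.0157]
ee_rot: [[-0.97, -0.245, 0.001], [-0.245, 0.97, 0.001], [-0.001, 0.0, -1.0]]
contact_force: [-4.8, 0.5, 9.1]
opening: 0.113
gripper_force: 71.5
```

```bash
python3 -c "from h import *;st()"
```

```text
t 18.07 pos [ 0.5564 -0.0469  0.0157] yawY 104.15 tilt [-0.0012  0.0003 -1.    ] F [-4.8  0.5  9.1] M [ 0.15  0.69 -0.05] op 9.7 gf 71.5 q7 118.0
```

On the bench. I'll open the fingers and retreat upward.

Emit:
move_arm --rows '[[[0,0,0,0,0,0],[0,0,0,0,0,0],[0,0,0,0,0,0],[0,0,0,0,0,0],[0,0,0,0,0,0],[0,0,-0.01,0,0,0],[0,0,-0.03,0,0,0],[0,0,-0.06,0,0,0],[0,0,-0.1,0,0,0],[0,0,-0.14,0,0,0],[0,0,-0.16,0,0,0],[0,0,-0.16,0,0,0]]]' --jaw 0.05

```text
t: 19.07
tool_pos: [0.5591, -0.0475, 0.1802]
ee_rot: [[-0.97, -0.244, 0.01], [-0.244, 0.97, 0.001], [-0.01, -0.001, -1.0]]
contact_force: [0.3, 0.6, -0.3]
opening: 0.587
gripper_force: 0.0
```

```bash
python3 - <<'E'
from h import *
st()
for c in("top","scene"):cv2.imwrite(f"pics/{c}9.png",cv2.cvtColor(bot.grab_frame(c),cv2.COLOR_RGB2BGR))
t=cv2.imread("pics/top9.png")[130:280,180:470];s=cv2.imread("pics/scene9.png")[100:330,180:470]
cv2.imwrite("pics/c9.png",cv2.resize(np.vstack([t,s]),None,fx=1.55,fy=1.55))
for q in("big_ring","spanner","mount_a","hex_key","screwdriver"): print(q,[np.round(r["xy"],1) for r in bot.spot_point("top",q)[:2]])
E
```

```text
t 19.07 pos [ 0.5591 -0.0475  0.1802] yawY 104.12 tilt [-0.0095 -0.0015 -1.    ] F [ 0.3  0.6 -0.3] M [-0.01 -0.03  0.  ] op 50.1 gf 0.0 q7 112.0
big_ring [array([204.4, 150.4])]
spanner [array([211.8, 201. ]), array([403.5, 259. ])]
mount_a [array([293.6, 243. ]), array([283.5, 229.2])]
hex_key [array([404.3, 258.1]), array([293.9, 242.9])]
screwdriver [array([440. , 231.7]), array([203.5, 149.3])]
```

View pics/c9.png

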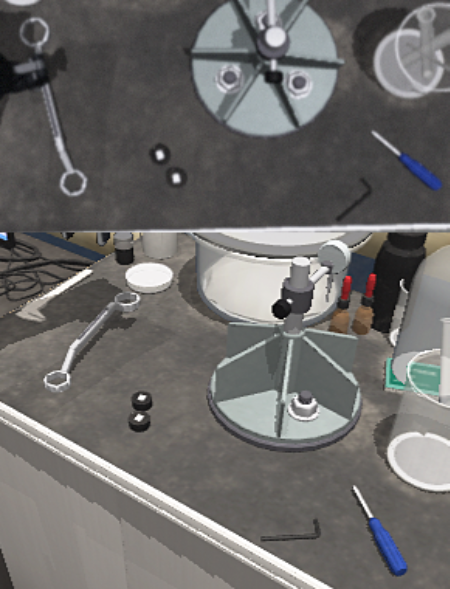

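The last picture shows the spanner flat on the bench, with rings at about (202,150) and (227,247) in the top view. The mounts, hex key, screwdriver and stand are where they were.

```bash
python3 -c "from h import *;print(bot.sign_off())"
```

```text
the job is handed in; nothing more can be done
None
```

The nut came up hard after two swings and I drew it firm with about 10 N at the handle; the wrist reading peaked near 1.9 N m, a little over the 1.5 asked. The spanner is flat on the bench, nothing else looks moved, and the job is handed in at about 19 s.

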